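# Tighten the glue-up press to the click

## Task

In the art room, the press that holds the glued plywood panel still has to be tightened: turn its click wrench clockwise (seen from above) until it breaks over with a click, then stop at once without tightening any further, and let go of the wrench. Leave the wrench of the other, empty press alone.

Things in the scene. Friction and masses are not known exactly. Their poses are not given: they have to be found in the camera images.
- wrench_grip (a point): Middle of the black grip (round bar 26 mm thick, 115 mm long, level, free below and beside) of the click wrench on the loaded press, the one with a plywood panel sticking out from under its pressure plate. On the bar's axis, height 165 mm, 160 mm from the screw's upright axis; x points along the handle to that axis, z up. Handle within 55 degrees of the -x direction; the wrench cannot come off.
- screw (a joint): Turn (rad) of the loaded press's upright screw, growing clockwise seen from above (tightening). Starts at 0.3 to 0.7, clicks at about 1.0, is overtightened above 1.18; stays where it is left. Turning takes 9 to 17 N at the grip, square to the handle, rising. The press: grey base 220 x 190 mm, crossbeam 45 x 190 mm, its top 138 mm high, panel 200 x 125 x 40 mm.
- click (a joint): Break-over angle (rad) of the wrench's handle against its head. About 0 (to -0.03) while turning normally; at the click the handle gives way clockwise to a stop at 0.17 (27 mm at the grip) and the push needed drops from 16 to about 6 N. Pushing on against the stop takes 16 N again and overtightens the screw. Springs back to 0 when let go.
- spare_shank (a point): Point on the steel shank of the like wrench on the empty press (same make, nothing under its raised pressure plate), 50 mm from that screw's axis, at height 188 mm; x points to that axis. Its handle points roughly away from the robot, its end 220 mm from the axis. To be left alone.

How it is judged:
On the way:
1. the click wrench on the loaded press breaks over (its handle gives way by more than 0.06 rad) (value of joint click above 0.06 rad), for 0.02 s.
At the end, for the whole second after the job is handed in: The loaded press's screw stands at its click torque (0.9 to 1.18 rad), still, the wrench has been let go so that its handle has sprung back (break-over angle under 0.05 rad), and the empty press's wrench has turned by less than about 10 degrees (its shank point within 9 mm of where it was) (value of joint screw between 0.9 and 1.18 rad and value of joint click below 0.05 rad and velocity of joint screw below 0.05 rad/s and distance of spare_shank from where it was at the start of the episode below 0.009 m); the robot touches nothing.
It fails at once if the screw is turned on past the click (over 1.18 rad: overtightened) (value of joint screw above 1.18 rad).
It fails at once if the empty press's wrench is turned by more than about 10 degrees (distance of spare_shank from where it was at the start of the episode above 0.009 m).
It also fails if it takes over 38 s, if anything falls off the work surface, if the arm or the gripper's body presses on something with over 40 N, if the wrist force passes 120 N, or if a joint passes its speed limit or range.

## Robot

A 7-joint arm with a two-finger parallel gripper is mounted at the origin on the work surface. World frame = base frame: x ahead of the robot, y to its left, z up, the work surface at z = 0. Lengths are in m, angles in rad, forces in N, time in s.
With the tool pointing down it reaches from about 0.425 to 1.025 m from the base axis. Payload 9.4 kg.
Tool frame: the origin (TCP) lies at the very end of the fingers, on their centre line; the grasp point (between the pads) lies 19 mm behind it; z points along the fingers, y is the direction in which the jaws open and shut (so a half turn about z gives the same grasp; the last joint's range is limited). The gripper opens to 93 mm and grips with 3 to 60 N. Pads are 15 mm wide; open, the fingers measure 128 mm over their backs; the gripper's body (75 mm by 188 mm) begins 65 mm behind the grasp point.
Start: joints at [1.027, 0.599, -0.003, 1.599, 0.002, 0.943, -0.08], TCP at [0.326, -0.647, 0.219] pointing down, gripper open.
Joint ranges: [-2.57, 2.57], [-0.35, 1.97], [-1.29, 1.29], [0.11, 2.56], [-1.05, 4.19], [0.11, 1.86], [-2.63, 2.63]. Speed limits (rad/s): [2.22, 2.22, 3.01, 3.01, 3.14, 3.14, 3.14].

## Interface

Orientations are given as a rotation vector (axis times angle).
In Python, from bench import env, optics gives the robot as it stands. The module is installed in compiled form; this text tells all that it offers.
- The arm moves only by the tool play_rows, never from a script. Its argument "motion" is a list of rows, each a list of 2 entries, a list of its own where there are three numbers: the shift along the tool's x, y, z as a fraction of full scale, then the turn, a rotation vector about the tool's x, y, z as a fraction of full scale. A call has 1 to 12 rows; each row shifts and turns the pose as measured when the row begins, along the tool's axes as they then stand; what a row does not reach is not made up. Full scale, the value 1, is 0.25 m for a shift and 360 degrees for a turn. A row lasts 1/10 s, in which the tool goes at most 50 mm and 8.59 degrees, less where a joint would pass 70% of its speed; a pose out of reach is approached as far as the arm can. A call with a number of a shift or a turn outside -1 to 1 is refused whole. A call with a gripper value outside its range is refused whole. "hand" is the gripper's target within -1 to 1 (fully open at 1, half-way at 0, shut at -1), set as the call begins (left out, the last holds). The fingers move at their own pace and stop on an object; the grip force is fixed at half the most. Time passes only in rows, so rows that do not move let the fingers close. It gives the time, the measured TCP pose, the force and the opening at its end, in the units of the state.
- env.sense(): the state, without advancing time (a new reading comes with each control period).
- optics.camera(name): name is "side" or "top"; returns a dict with "color" (480x640x3 uint8, red, green, blue), "intrinsics" (3x3 intrinsics, pixels), "distortion" ([k1, k2, p1, p2, k3] as OpenCV has them; the pictures are not rectified), "eye" and "orientation" of the camera in the world. Camera axes: x right, y up, looking along -z (the intrinsics and any distortion apply to the point x, -y, -z); pixel columns grow to the right and rows downward; lengths in m; the calibration is good to about 2 mm. A picture is of the moment at which its call begins. There is no depth.
- env.job_done(): hands the job in, once; it reports no verdict.
The state is a dict: "time": time; "joint_positions": joint angles; "qd": joint speeds; "tau": joint torques, N m; "eef_pos": TCP position; "ee_rot": TCP orientation; "contact_force": force on the tool from outside, world axes, zero at the start; "wrist_torque": the same for the moment, N m; "grip_width": finger opening in m.
Only numpy, scipy, OpenCV 4.12 (cv2) and the standard library are available. Lean on these libraries where they do the work, as an engineer would, in place of code of your own. Each camera call takes 0.05 s, during which the arm holds its last target. There are 200 camera calls.

## Working session

There is one attempt and no reset: what is moved stays moved. The work goes in short steps, Python scripts to look and compute and a tool call to move; the robot and the scene stay as the last step left them, time stands still between calls to the robot, and variables do not carry over. Pictures are saved under pics/ and viewed, about 8 in all and at most 12, crops included, and the job is handed in when it is done.

Besides the shell and the picture viewer there is one more tool, called after "Emit:" as name([rows], argument=value, ...), one row to a line, values as JSON. play_rows: Moves the arm, as the interface text tells. Its arguments: {"type":"object","properties":{"motion":{"type":"array"},"hand":{"type":"number"}},"required":["motion"]}

```bash
mkdir -p pics
cat > h.py <<'E'
import numpy as np, cv2
from scipy.spatial.transform import Rotation as R
from bench import env, optics
def rot(o):
    o=np.array(o,float)
    return o if o.shape==(3,3) else (R.from_rotvec(o).as_matrix() if o.size==3 else R.from_quat(o).as_matrix())
def ray(c,u,v):
    K=np.array(c["intrinsics"],float);d=np.array(c["distortion"],float)
    p=cv2.undistortPoints(np.array([[[u,v]]],float),K,d)[0,0]
    return rot(c["orientation"])@np.array([p[0],-p[1],-1.])
def at(c,u,v,z):
    r=ray(c,u,v);e=np.array(c["eye"]);return e+r*(z-e[2])/r[2]
def proj(c,P):
    q=rot(c["orientation"]).T@(np.array(P,float)-np.array(c["eye"]))
    return cv2.projectPoints(np.array([[q[0],-q[1],-q[2]]]),np.zeros(3),np.zeros(3),np.array(c["intrinsics"],float),np.array(c["distortion"],float))[0][0,0]
def save(n,c,crop=None,s=1):
    im=c["color"][:,:,::-1]
    if crop: x0,y0,x1,y1=crop; im=im[y0:y1,x0:x1]
    cv2.imwrite("pics/"+n,cv2.resize(im,None,fx=s,fy=s,interpolation=cv2.INTER_CUBIC))
E
python3 - <<'E'
from h import *
for n in("top","side"):
    c=optics.camera(n);save(n+"1.png",c);print(n,c["eye"],c["orientation"],c["intrinsics"],c["distortion"])
print(env.sense())
E
```

```text
top [ 0.46361477 -0.07400281  0.9803524 ] [ 0.14681428 -0.13847586 -1.5626179 ] [[438.1047048    0.         315.49940896]
 [  0.         438.1047048  238.72511556]
 [  0.           0.           1.        ]] [-0.06937469  0.          0.          0.          0.        ]
side [0.07142921 0.41553032 0.79168977] [ 0.41531141 -1.04087027 -2.13691451] [[597.94850278   0.         316.54906431]
 [  0.         597.94850278 242.80455211]
 [  0.           0.           1.        ]] [-0.00801405  0.          0.          0.          0.        ]
{'time': 0.1, 'joint_positions': array([ 1.02731968,  0.60005282, -0.00252657,  1.60005366,  0.00181465,
        0.94291776, -0.07982914]), 'qd': array([-0.00167781, -0.00236509,  0.00046431, -0.00241882, -0.00078865,
       -0.00102633,  0.00068591]), 'tau': array([ 5.57381849e-03, -7.66557026e+01,  1.50235567e+00, -2.52938479e+01,
       -5.22768893e-02,  1.36053577e-02,  2.69557978e-05]), 'eef_pos': array([ 0.32602983, -0.64705644,  0.21783967]), 'ee_rot': array([-3.05509918e+00, -7.26297984e-01,  7.51739927e-04]), 'contact_force': array([ 0.47463198,  0.67556261, -0.36842576]), 'wrist_torque': array([0.05013405, 0.00292701, 0.03495047]), 'grip_width': 0.0930443174076302}
```

View pics/top1.png

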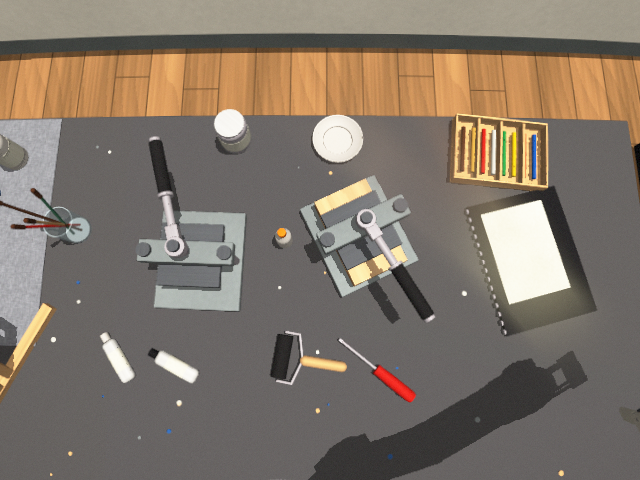

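View pics/side1.png

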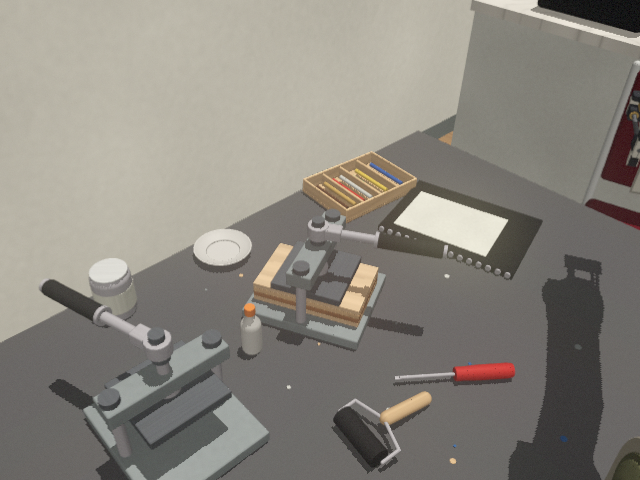

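Both views show the loaded press (panel sticking out) in the image centre. In the top view its head is at about (367,219) and the grip runs from (396,266) to (431,317). The spare wrench is at the left.

Run:
```python
from h import *
c=optics.camera("top")
for n,u,v,z in [("head",367,218,.17),("g0",395,265,.165),("g1",431,316,.165),("spare head",174,246,.2),("spare end",154,140,.19)]: print(n,at(c,u,v,z).round(4))
save("crop.png",c,(320,180,480,340),4)
```

```text
head [ 0.6528 -0.167   0.17  ]
g0 [ 0.5638 -0.2186  0.165 ]
g1 [ 0.4693 -0.2828  0.165 ]
spare head [0.5928 0.1882 0.2   ]
spare end [0.8031 0.2453 0.19  ]
```

View pics/crop.png

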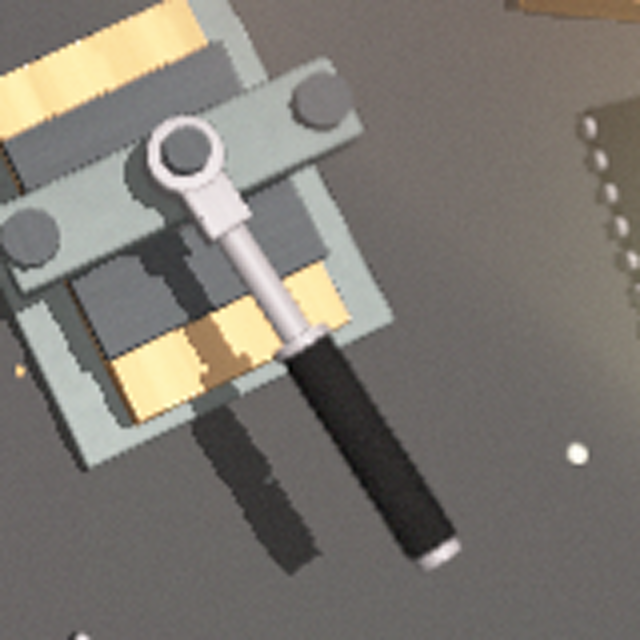

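Emit:
play_rows([
  [[0.15, -0.095, 0], [0, 0, 0]],
  [[0.15, -0.095, 0], [0, 0, 0]],
  [[0.15, -0.095, 0], [0, 0, 0]],
  [[0.15, -0.095, 0], [0, 0, 0]],
  [[0.15, -0.095, 0], [0, 0, 0]],
  [[0.15, -0.095, 0], [0, 0, 0]],
  [[0.15, -0.095, 0], [0, 0, 0]],
  [[0.15, -0.095, 0], [0, 0, 0]],
  [[0, 0, 0], [0, 0, -0.019]],
  [[0, 0, 0], [0, 0, 0]],
], hand=-1)

```text
time: 1.15
eef_pos: [0.5139, -0.3306, 0.2141]
ee_rot: [-3.003, -0.907, 0.005]
contact_force: [-0.5, -0.7, 0.2]
grip_width: 0.0176
```

Emit:
play_rows([
  [[0.16, -0.06, 0], [0, 0, 0]],
  [[0, 0, 0.08], [0, 0, 0]],
  [[0, 0, 0.08], [0, 0, 0]],
  [[0, 0, 0.08], [0, 0, 0]],
  [[0, 0, 0.08], [0, 0, 0]],
  [[0, 0, 0], [0, 0, 0]],
])

```text
time: 1.75
eef_pos: [0.5379, -0.2995, 0.1319]
ee_rot: [-3.017, -0.868, 0.004]
contact_force: [-0.2, 0.2, 0.2]
grip_width: 0.0005
```

Run:
```python
from h import *
c=optics.camera("top");save("t2.png",c,(320,160,520,340),4);s=env.sense();print(s["eef_pos"],s["contact_force"],s["grip_width"])
```

```text
[ 0.53850721 -0.300069    0.1332228 ] [-0.38441808 -1.36014328 -0.16572809] 0.0006560773097473375
```

View pics/t2.png

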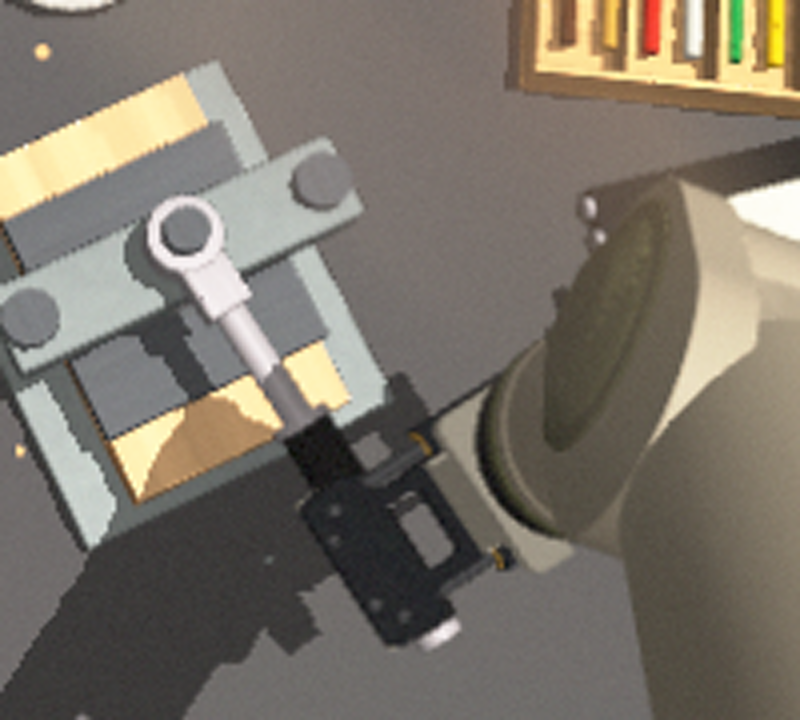

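The picture shows the shut gripper beside and above the grip, on its counter-clockwise side, with no contact yet. Now I approach in small steps.

Emit:
play_rows([
  [[0, -0.032, 0], [0, 0, 0]],
  [[0, -0.032, 0], [0, 0, 0]],
  [[0, -0.032, 0], [0, 0, 0]],
  [[0, -0.016, 0], [0, 0, 0]],
])

```text
time: 2.2
eef_pos: [0.5233, -0.2773, 0.1365]
ee_rot: [3.018, 0.859, 0.003]
contact_force: [2.7, -6.3, -1.1]
grip_width: 0.0004
```

Emit:
play_rows([
  [[0.001, -0.032, 0], [0, 0, 0.008]],
  [[0.001, -0.032, 0], [0, 0, 0.008]],
  [[0.001, -0.032, 0], [0, 0, 0.008]],
])

```text
time: 2.5
eef_pos: [0.5137, -0.2666, 0.1393]
ee_rot: [3.062, 0.61, 0.014]
contact_force: [0.7, -14.9, -5.8]
grip_width: 0.0006
```

Emit:
play_rows([
  [[-0.003, -0.036, 0.006], [0, 0, 0]],
  [[-0.003, -0.036, 0.006], [0, 0, 0]],
  [[-0.002, -0.036, 0.006], [0, 0, 0.002]],
])

```text
time: 2.8
eef_pos: [0.5061, -0.253, 0.1375]
ee_rot: [3.05, 0.573, 0.034]
contact_force: [2.8, -13.6, -2.7]
grip_width: 0.0005
```

Emit:
play_rows([
  [[0, -0.036, 0.006], [0, 0, 0.004]],
  [[0, -0.036, 0.006], [0, 0, 0.004]],
  [[0, -0.036, 0.006], [0, 0, 0.004]],
])

```text
time: 3.1
eef_pos: [0.4994, -0.2399, 0.1357]
ee_rot: [3.055, 0.435, 0.051]
contact_force: [-0.9, -15.2, 2.7]
grip_width: 0.0002
```

Emit:
play_rows([
  [[0, -0.036, 0], [0, 0, 0.003]],
  [[0, -0.036, 0], [0, 0, 0.003]],
])

```text
time: 3.3
eef_pos: [0.4957, -0.2306, 0.1373]
ee_rot: [3.054, 0.362, 0.062]
contact_force: [0.4, -15.4, -1.6]
grip_width: 0.0005
```

Emit:
play_rows([
  [[0, -0.036, 0], [0, 0, 0.004]],
  [[0, -0.036, 0], [0, 0, 0.004]],
])

```text
time: 3.5
eef_pos: [0.4921, -0.2201, 0.1383]
ee_rot: [3.055, 0.27, 0.073]
contact_force: [-0.6, -12.4, -2.7]
grip_width: 0.0007
```

Emit:
play_rows([
  [[0, -0.032, 0.004], [0, 0, 0.004]],
])

```text
time: 3.6
eef_pos: [0.4905, -0.2148, 0.1376]
ee_rot: [3.056, 0.225, 0.077]
contact_force: [-1.4, -10.1, -1.5]
grip_width: 0.0002
```

Emit:
play_rows([
  [[0, -0.028, 0.003], [0, 0, 0.003]],
])

```text
time: 3.7
eef_pos: [0.4893, -0.21, 0.1371]
ee_rot: [3.056, 0.19, 0.08]
contact_force: [-0.9, -7.9, 0.0]
grip_width: 0.0004
```

Run:
```python
from h import *
c=optics.camera("top");save("t3.png",c,(320,180,460,320),5);s=env.sense();print(s["eef_pos"],s["contact_force"],s["time"])
```

```text
[ 0.48912697 -0.2088104   0.13695604] [-1.34416948 -5.80203617 -0.62899549] 3.75
```

View pics/t3.png

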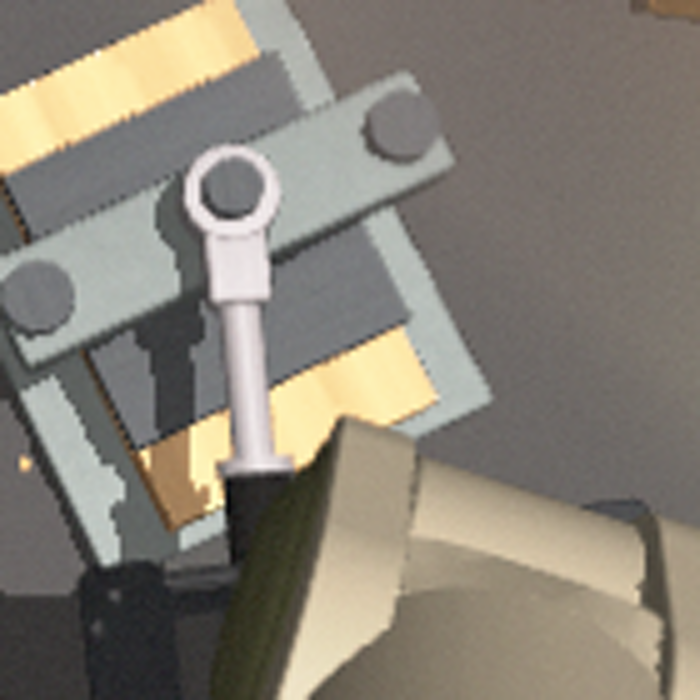

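The head-to-shank angle has changed by about 7° since the first crop. The push fell from 15 N to about 6 N, so the wrench has broken over. I back off now.

Emit:
play_rows([
  [[0, 0.06, 0], [0, 0, 0]],
  [[0, 0.1, 0], [0, 0, 0]],
  [[0, 0.1, 0], [0, 0, 0]],
  [[0, 0.1, 0], [0, 0, 0]],
  [[0, 0.1, -0.02], [0, 0, 0]],
  [[0, 0, -0.12], [0, 0, 0]],
  [[0, 0, -0.12], [0, 0, 0]],
  [[0, 0, -0.12], [0, 0, 0]],
  [[0, 0.15, 0], [0, 0, 0]],
  [[0, 0.15, 0], [0, 0, 0]],
  [[0, 0.15, 0], [0, 0, 0]],
  [[0, 0, 0], [0, 0, 0]],
])

```text
time: 4.95
eef_pos: [0.5141, -0.4308, 0.2631]
ee_rot: [3.05, 0.196, 0.1]
contact_force: [0.3, -0.1, 0.1]
grip_width: 0.0005
```

Run:
```python
from h import *
c=optics.camera("top");save("t4.png",c,(320,180,460,320),5);s=env.sense();print(s["eef_pos"],s["contact_force"],s["time"])
```

```text
[ 0.51429319 -0.42796468  0.26266984] [ 0.96667434 -0.09478845 -0.44150339] 5.0
```

View pics/t4.png

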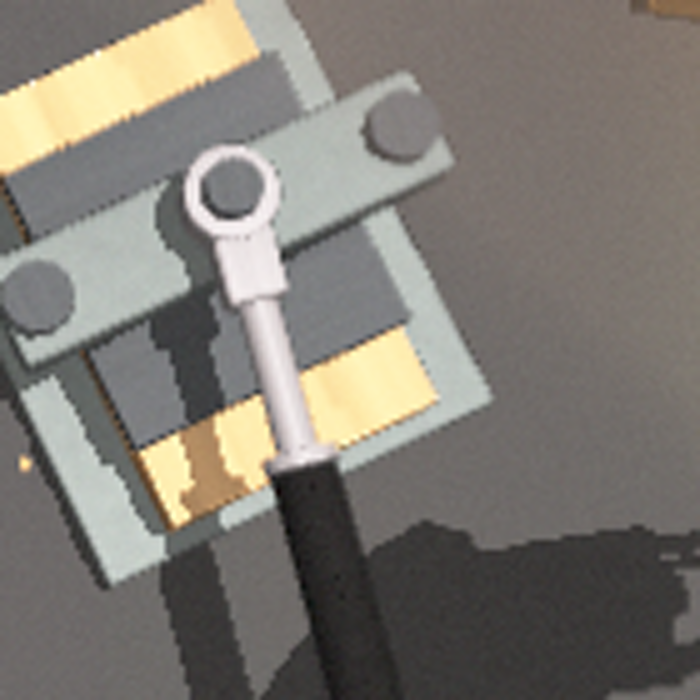

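Run:
```python
from h import *
c=optics.camera("top")
A=at(c,366.7,217.5,.185)
ang=lambda u,v:(lambda p:np.arctan2(A[1]-p[1],A[0]-p[0]))(at(c,u,v,.165))
a=ang(395.75,268);b=ang(380.6,272);m=ang(371.4,273)
print("screw turn",a-b,"springback",b-m)
s=at(c,366.7,217.5,.185);print(s)
```

```text
screw turn 0.27926260055593827 springback 0.16907969509206855
[ 0.65027981 -0.16472881  0.185     ]
```

```bash
python3 -c "
from h import *
print(env.job_done()); print(env.sense()['time'])"
```

```text
the job is handed in; nothing more can be done
None
the job is handed in; nothing more can be done
```

I tightened the loaded press until its wrench clicked, then stopped, backed the arm off and handed the job in at about 5 s of robot time. No verdict came back.

I pushed the grip clockwise with the shut fingers. The push held at about 15 N, then fell to about 6 N, and I stopped there.

**Click:** on release the handle sprang back by about 0.17 rad, measured in the top camera. That is well over the 0.06 rad needed and close to the full break-over of 0.17.

**Screw:** it turned by about 0.28 rad in the images, or about 0.32 rad going by the arm's own motion. I never read the screw's absolute angle. That it stands near 1.0 rad follows from the click itself and from the force never rising again afterwards.

**Release and spare wrench:** the last picture shows the handle free and sprung back, and the tool force was about 1 N or less. The arm never went near the spare wrench, but I did not measure its position again at the end.

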